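Fit the keyed sample carousel to the sampler drive

TASK

Get the sampler ready: take the orange transport cap off the drive shaft and leave it in the green tray. Then lower the sample carousel onto the bare shaft with its keyway (the red arm) about an eighth of a turn to one side of the brass key, and with the hub on the shaft turn it until the keyway drops over the key and the carousel sits fully home, then let go. Leave the jars, beakers and other things on the bench where they are.

Things in the scene. Friction and masses are not known exactly. Their poses are not given: they have to be found in the camera images.
- shaft_foot (a point): Point on the upright drive shaft's axis, at the top of the steel flange (60 mm across, turns with the shaft) on which the carousel's hub finally rests; 54 mm above the bench. The shaft is 16 mm across; its tip, coned over the last 6 mm, stands 36 mm above this point. z up, x level towards the key.
- drive: Fixed white housing under the shaft, 190 x 130 mm, 44 mm high; origin at bench level under the shaft axis, z up, yaw within 0.3 rad. It reaches 117 mm from the axis along +x (away from the robot), 73 mm along -x. A steel column with a 22 x 30 mm black block, top 140 mm above the bench, stands 100 mm from the axis along +x.
- key (a point): Point in the brass key, 12 mm from the shaft axis, at flange-top level. The key is fixed to the shaft: 6 mm wide, reaching 14 mm from the axis, its top 12 mm above the flange. A red line on the flange, 16 to 30 mm from the axis, shows the same direction. x points outward from the axis along the key, z up.
- shaft (a joint): Angle of the drive shaft in its housing, rad, counter-clockwise from above; at 0 the key points along the drive's +x. It varies between starts. A brake of about 1 N m holds the shaft.
- cap_mid (a point): Centre of the orange transport cap, half-way up. The cap (about 40 g) is a closed-topped round sleeve, 38 mm across, 46 mm tall, standing loosely over shaft and key, its rim on the flange. It lifts straight off and must rise over 36 mm to clear the shaft. z up.
- tray_in (a point): Centre of the inner floor of the green fixed tray, 5 mm above the bench. The tray is 140 mm (x) by 120 mm (y) outside, walls 4 mm thick, rim 18 mm above the bench.
- knob (a point): Centre of the carousel's round black knob, on its axis, 59 mm above the carousel's underside: grip here. The knob is 36 mm across, from 40 to 78 mm above the underside; a red line on its top points along the red arm. x along the red arm, z up. The carousel starts standing upright on the bench.
- keyway (a point): Point in the keyway at the hub's underside, 12 mm from the hub axis under the red arm, 59 mm below the knob's centre. The keyway is 9 mm wide, reaching 16 mm from the axis. Home, this point meets the key's point; with the hub standing on top of the key it is 12 mm higher. x along the red arm, z up.
- jar_a: amber sample jar, white lid, 60 mm across, 58 mm tall, stands close beside the carousel (about 110 mm from its axis); origin at its underside
- jar_b: amber sample jar, white lid, 60 mm across, 58 mm tall, stands close in front of the drive (about 120 mm from the shaft); origin at its underside
- beaker_a: clear plastic beaker, 86 mm across, 110 mm tall; origin at its underside
- beaker_b: white plastic beaker, 70 mm across, 75 mm tall; origin at its underside
- meter: grey hand-held meter lying flat, 170 x 75 x 33 mm; origin at its underside
- marker: orange and white marker pen lying flat, 130 mm long, 13 mm thick; origin at its underside
- wash_bottle: white bottle with a red cap, 68 mm across, 160 mm tall; origin at its underside
- carousel: The whole carousel, about 280 g, 122 mm across: aluminium hub 45 mm across, 40 mm tall under the knob; six arms (one red, five blue) with round cups reaching 61 mm from the axis, none higher than 34 mm. Blind bore from below, 18 mm across, 40 mm deep, keyway along all of it. Origin on its axis at the underside, x along the red arm, z up.
- cap: The cap as a whole; origin on its axis at its open rim, z towards its closed top.
There are look-alikes about, which are no part of the job. Of the things that look like the part that bears tray_in, take the one that is farthest to the robot's right at the start.

How it is judged:
By the outcome, as a careful person would: the job done as asked, in the order asked, and still so for the second after the job is handed in, with the robot touching nothing.
It also fails if it takes over 54 s, if anything falls off the work surface, if the arm or the gripper's body presses on something with over 40 N, if the wrist force passes 120 N, or if a joint passes its speed limit or range.

ROBOT

A 7-joint arm with a two-finger parallel gripper is mounted at the origin on the work surface. World frame = base frame: x ahead of the robot, y to its left, z up, the work surface at z = 0. Lengths are in m, angles in rad, forces in N, time in s.
With the tool pointing down it reaches from about 0.425 to 1.025 m from the base axis. Payload 9.4 kg.
Tool frame: the origin (TCP) lies on the centre line of the jaws, within the pads' length; the fingertips stand 19 mm ahead of it and the grasp point (between the pads) is the TCP; x points along the fingers, y is the direction in which the jaws open and shut, and the axes are right-handed (so a half turn about x gives the same grasp; the last joint's range is limited). The gripper opens to 85 mm and grips with 20 to 120 N. Pads are 22 mm wide; open, the fingers measure 114 mm over their backs; the gripper's body (76 mm by 85 mm) begins 54 mm behind the grasp point. The pads swing forward as they close: fully open they stand 13 mm farther back than shut.
Start: joints at [1.24, 0.599, -0.003, 1.599, 0.002, 0.943, -0.08], TCP at [0.182, -0.702, 0.25] pointing down, gripper open.
Joint ranges: [-2.57, 2.57], [-0.35, 1.97], [-1.29, 1.29], [0.11, 2.56], [-1.05, 4.19], [0.11, 1.86], [-2.63, 2.63]. Speed limits (rad/s): [2.22, 2.22, 3.01, 3.01, 3.14, 3.14, 3.14].

INTERFACE

Orientations are given as a unit quaternion [x, y, z, w].
In Python, from cell import bot gives the robot as it stands.
- The arm moves only by the shell command python3 -m pendant 'ROWS' [FORCE]. ROWS is JSON, a list that holds one entry, the list of rows, each a list of 7 numbers: the opening, from 0 (shut) to 1 (fully open), then the shift along the tool's x, y, z normalised to -1 to 1, where 1 is 50 mm, then the turn, a rotation vector about the tool's x, y, z normalised to -1 to 1, where 1 is 0.15 rad. A call has exactly 8 rows; each row shifts and turns the commanded pose from where the row before left it, along the tool's axes as they then stand; what a row does not reach is not made up. A row lasts 1/8 s, in which the tool goes at most 62.5 mm and 10.7 degrees, less where a joint would pass 70% of its speed; a pose out of reach is approached as far as the arm can. A call with a number of a shift or a turn outside -1 to 1 is refused whole. A call with a gripper value outside its range is refused whole. The fingers move at their own pace and stop on an object; FORCE is the grip in N (left out, the last holds). Time passes only in rows, so rows that do not move let the fingers close, or fill a call up. It gives the time, the measured TCP pose, the force and the opening at its end, in the units of the state.
- bot.state(): the state, without advancing time (a new reading comes with each control period).
- bot.capture(name): name is "scene" or "side" or "wrist"; returns a dict with "image" (384x512x3 uint8, red, green, blue), "fx", "fy", "cx", "cy" (pixels), "rvec" (rotation vector, rad) and "tvec" (3), from world to camera coordinates, as OpenCV has them. Camera axes: x right, y down, z forward; pixel columns grow to the right and rows downward; lengths in m; the calibration is good to about 2 mm. A picture is of the moment at which its call begins. There is no depth.
- bot.finish_job(): hands the job in, once; it reports no verdict.
The state is a dict: "time_s": time; "qpos": joint angles; "dq": joint speeds; "tau": joint torques, N m; "eef_pos": TCP position; "orientation": TCP orientation; "force": force on the tool from outside, world axes, zero at the start; "ft_torque": the same for the moment, N m; "width": opening from 0.0 (shut) to 1.0 (fully open).
Only numpy, scipy, OpenCV 4.12 (cv2) and the standard library are available. Lean on these libraries where they do the work, as an engineer would, in place of code of your own. Each camera call takes 0.05 s, during which the arm holds its last target.

## Working session

There is one attempt and no reset: what is moved stays moved. The work goes in short steps, Python scripts to look and compute and a shell command to move; the robot and the scene stay as the last step left them, time stands still between calls to the robot, and variables do not carry over. Pictures are saved under pics/ and viewed, and the job is handed in when it is done.

```bash
ls; mkdir -p pics
python3 - <<'E'
from cell import bot
import cv2,pickle
s=bot.state(); print(s)
for n in ["scene","side","wrist"]:
    c=bot.capture(n); pickle.dump(c,open(f"pics/{n}0.pkl","wb"))
    cv2.imwrite(f"pics/{n}0.png",cv2.cvtColor(c["image"],cv2.COLOR_RGB2BGR))
    print(n,c["fx"],c["cx"],c["cy"],c["rvec"],c["tvec"])
E
```

```text
pics
{'time_s': 0.0, 'qpos': array([ 1.24027724,  0.60016546, -0.00255711,  1.60011715,  0.00183319,
        0.94290164, -0.07979213]), 'dq': array([ 7.90396482e-05,  8.57506644e-05, -1.61318018e-04, -1.33303681e-04,
        1.31351619e-03, -4.84732330e-04,  8.84035022e-04]), 'tau': array([ 1.24848066e-03, -7.76453376e+01,  1.56633943e+00, -2.58005869e+01,
        1.24844039e-02,  9.21418250e-03,  1.46796674e-05]), 'eef_pos': array([ 0.18192674, -0.70135173,  0.24939215]), 'orientation': array([-0.70128713, -0.09007922,  0.70154387, -0.0889848 ]), 'force': array([-0.33462426,  0.17425   , -0.75722753]), 'ft_torque': array([0.00619691, 0.01962658, 0.0580512 ]), 'width': 0.999717985535573}
scene 409.93101079722373 257.17641984700794 191.25749892478453 [ 2.38173805  0.63644254 -0.21564907] [-0.45477833 -0.15170365  1.64726423]
side 405.9424383082087 254.65604774139084 189.0713286224989 [ 0.64959657 -2.44966709  1.38600912] [0.46591297 0.1891733  1.34541811]
wrist 267.41182131830493 253.12291000520665 190.43452348172647 [-2.28117816  1.76475185  0.2770335 ] [-0.72352023 -0.03914445  0.38100199]
```

View pics/scene0.png

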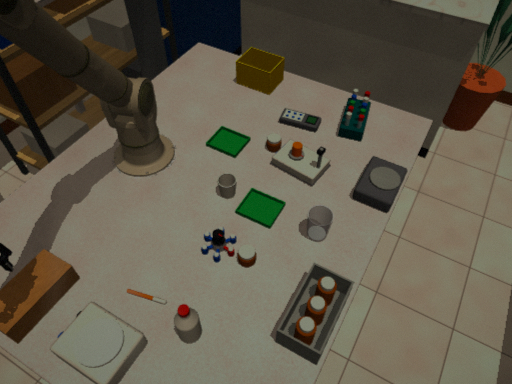

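View pics/side0.png

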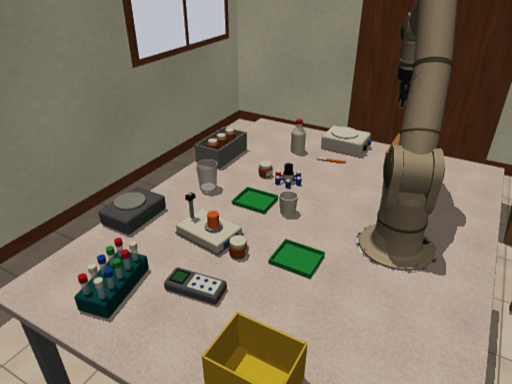

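View pics/wrist0.png

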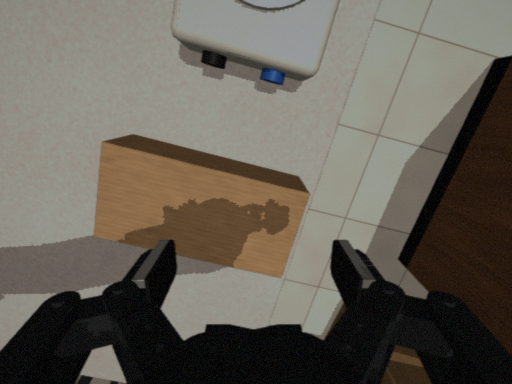

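```bash
cat > h.py <<'E'
import numpy as np,cv2,pickle
from scipy.spatial.transform import Rotation as R
def load(f): return pickle.load(open(f"pics/{f}.pkl","rb"))
def K(c): return np.array([[c["fx"],0,c["cx"]],[0,c["fy"],c["cy"]],[0,0,1.]])
def ray(c,uv):
    Rm=cv2.Rodrigues(np.array(c["rvec"],float))[0]; t=np.array(c["tvec"],float).ravel()
    return -Rm.T@t, Rm.T@np.array([(uv[0]-c["cx"])/c["fx"],(uv[1]-c["cy"])/c["fy"],1.])
def onz(c,uv,z):
    o,d=ray(c,uv); return o+d*(z-o[2])/d[2]
def proj(c,p): return cv2.projectPoints(np.array(p,float).reshape(-1,3),np.array(c["rvec"],float),np.array(c["tvec"],float),K(c),None)[0].reshape(-1,2)
def tri(c1,u1,c2,u2):
    o1,d1=ray(c1,u1);o2,d2=ray(c2,u2)
    a=np.linalg.lstsq(np.stack([d1,-d2],1),o2-o1,rcond=None)[0]
    p,q=o1+a[0]*d1,o2+a[1]*d2
    return (p+q)/2,np.linalg.norm(p-q)
def blobs(img,lo,hi,minarea=15):
    hsv=cv2.cvtColor(img,cv2.COLOR_RGB2HSV); m=cv2.inRange(hsv,np.array(lo),np.array(hi))
    n,l,s,ce=cv2.connectedComponentsWithStats(m)
    return m,l,[(i,s[i],ce[i]) for i in range(1,n) if s[i][4]>=minarea]
def snap(bot,n,name,crop=None,k=1):
    c=bot.capture(n); pickle.dump(c,open(f"pics/{name}.pkl","wb"))
    im=cv2.cvtColor(c["image"],cv2.COLOR_RGB2BGR)
    if crop: x0,y0,x1,y1=crop; im=im[y0:y1,x0:x1]
    cv2.imwrite(f"pics/{name}.png",cv2.resize(im,None,fx=k,fy=k,interpolation=cv2.INTER_CUBIC)); return c
E
python3 - <<'E'
from h import *
for n in ["scene0","side0"]:
    c=load(n); print(n)
    for nm,lo,hi,z in [("green",(50,120,50),(75,255,255),.005),("orange",(5,170,120),(15,255,255),.09),("blue",(105,120,60),(125,255,255),.02),("red",(0,170,90),(3,255,255),.02)]:
        m,l,b=blobs(c["image"],lo,hi)
        for i,s,ce in b: print(nm,s,ce.round(1),onz(c,ce,z).round(3))
c=load("scene0");im=cv2.cvtColor(c["image"],cv2.COLOR_RGB2BGR)
a=cv2.resize(im[120:260,190:340],None,fx=5,fy=5,interpolation=cv2.INTER_CUBIC)[:600]
cv2.imwrite("pics/crA.png",cv2.resize(im[130:260,190:340],None,fx=4.6,fy=4.6,interpolation=cv2.INTER_CUBIC))
c=load("side0");im=cv2.cvtColor(c["image"],cv2.COLOR_RGB2BGR)
cv2.imwrite("pics/crB.png",cv2.resize(im[150:260,165:315],None,fx=5,fy=5,interpolation=cv2.INTER_CUBIC))
E
```

```text
scene0
green [350 100   6   4  18] [352.5 101.5] [0.605 0.73  0.005]
green [360 108   6   4  18] [362.6 109.7] [0.665 0.699 0.005]
green [308 117   8   5  29] [311.4 119.2] [0.495 0.525 0.005]
green [206 126  44  29 625] [227.6 141.1] [0.254 0.226 0.005]
green [236 188  49  38 997] [260.2 207.2] [ 0.539 -0.005  0.005]
orange [464  66  41  26 580] [485.8  81. ] [1.093 1.058 0.09 ]
orange [293 142   9   6  45] [297.  144.6] [0.544 0.269 0.09 ]
orange [127 289  26  10  82] [139.6 293.9] [ 0.425 -0.504  0.09 ]
blue [362 102   5   4  16] [364.1 103.7] [0.66  0.723 0.02 ]
blue [204 235   8   5  18] [208.3 237.1] [ 0.456 -0.211  0.02 ]
blue [226 237  10   5  20] [229.8 239.1] [ 0.522 -0.182  0.02 ]
blue [204 245   9   6  16] [208.6 246.9] [ 0.478 -0.243  0.02 ]
red [178 305  11  10  95] [182.9 309.5] [ 0.533 -0.46   0.02 ]
side0
green [232 187  46  26 649] [254.8 199.6] [ 0.543 -0.012  0.005]
green [ 269  239   55   39 1207] [296.8 257.8] [0.257 0.221 0.005]
green [106 246   7   9  46] [109.3 250. ] [0.803 0.488 0.005]
green [112 258   9  10  67] [116.1 262.2] [0.739 0.52  0.005]
green [172 271  16  11 111] [179.3 275.9] [0.528 0.47  0.005]
orange [327 159  18   4  26] [335.1 160.2] [ 0.338 -0.325  0.09 ]
orange [207 211  12   7  62] [212.4 214.1] [0.555 0.252 0.09 ]
blue [276 178   8   7  23] [279.  180.3] [ 0.518 -0.171  0.02 ]
blue [292 178   9   7  20] [297.  180.6] [ 0.452 -0.205  0.02 ]
blue [ 97 255   8   9  45] [100.7 258.4] [0.779 0.542 0.02 ]
blue [103 267   9  11  63] [107.1 271.7] [0.715 0.574 0.02 ]
red [115 238   7   5  27] [117.6 240. ] [0.802 0.449 0.02 ]
red [121 250   8   5  32] [124.2 251.8] [0.738 0.482 0.02 ]
red [ 78 274   8   6  37] [ 81.5 276.3] [0.766 0.626 0.02 ]
```

View pics/crA.png

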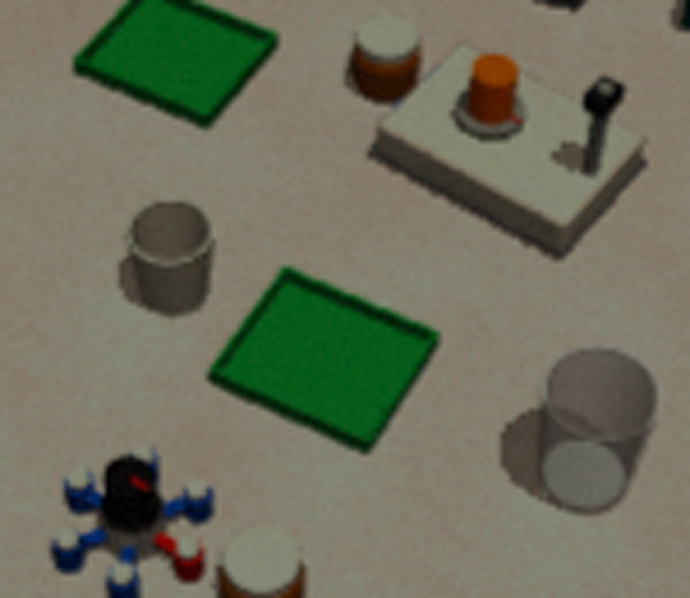

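View pics/crB.png

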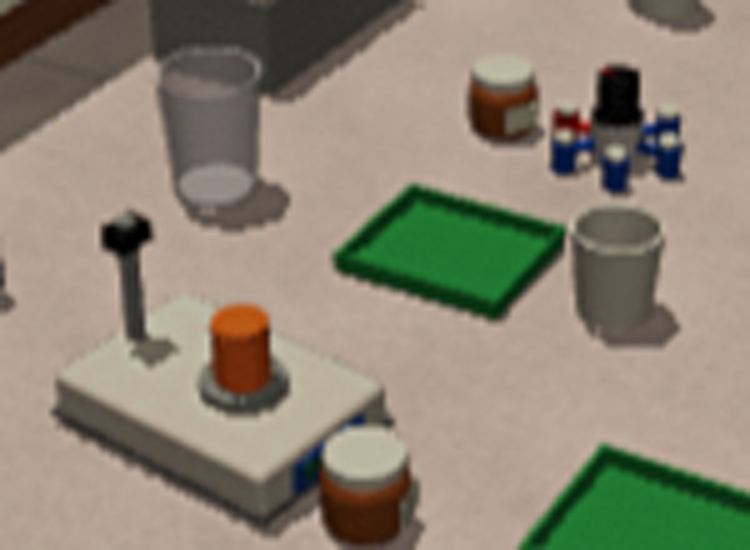

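Run:
```python
from h import *
print(R.from_quat([-0.70128713, -0.09007922,  0.70154387, -0.0889848]).as_matrix().round(3))
a,b=load("scene0"),load("side0")
for n,u,v in [("captop",(297.4,144.8),(213.2,213.6)),("knobtop",(218.3,231),(288.8,164.6)),("jarb lid",(190+388/4.6,130+38/4.6),(165+365/5,150+452/5)),("jara lid",(190+263/4.6,130+555/4.6),(165+503/5,150+70/5)),
 ("blocktop",(190+605/4.6,130+92/4.6),(165+127/5,150+228/5)),("beakA rim",(190+600/4.6,130+393/4.6),(165+210/5,150+67/5)),("beakB",(190+170/4.6,130+230/4.6),(165+617/5,150+228/5))]:
    p,e=tri(a,u,b,v); print(n,p.round(3),round(e,4))
print("redarm",onz(a,(190+188/4.6,130+550/4.6),.034),onz(b,(165+567/5,150+115/5),.03))
print("redflange",onz(a,(190+516/4.6,130+121/4.6),.054))
c=load("wrist0"); o,d=ray(c,(256,192)); print("wristcam",o,d)
```

```text
[[-0.001  0.251 -0.968]
 [ 0.001 -0.968 -0.251]
 [-1.    -0.002  0.   ]]
captop [0.548 0.259 0.099] 0.0034
knobtop [ 0.496 -0.208  0.082] 0.0039
jarb lid [0.434 0.29  0.053] 0.004
jara lid [ 0.605 -0.211  0.055] 0.0035
blocktop [0.647 0.247 0.132] 0.0038
beakA rim [ 0.76  -0.007  0.11 ] 0.0025
beakB [ 0.399 -0.004  0.072] 0.0033
redarm [ 0.55182939 -0.22161687  0.034     ] [ 0.5401168  -0.20899941  0.03      ]
redflange [0.57526853 0.25633253 0.054     ]
wristcam [ 0.2581643  -0.68091355  0.37401104] [-0.29828661 -0.08742948 -0.95054259]
```

```bash
python3 -m pendant '[[[1,0,-0.64,-0.82,0,0,0],[1,0,-0.64,-0.82,0,0,0],[1,0,-0.64,-0.82,0,0,0],[1,0,-0.64,-0.82,0,0,0],[1,0,-0.64,-0.82,0,0,0],[1,0,-0.64,-0.82,0,0,0],[1,0,-0.64,-0.82,0,0,0],[1,0,-0.64,-0.82,0,0,0]]]' 40
python3 - <<'E'
from cell import bot
from h import *
snap(bot,"wrist","w1")
E
```

```text
time_s: 1.15
eef_pos: [0.4361, -0.3702, 0.2502]
orientation: [-0.701, -0.089, 0.701, -0.089]
force: [0.9, -0.0, 0.1]
width: 0.998
```

View pics/w1.png

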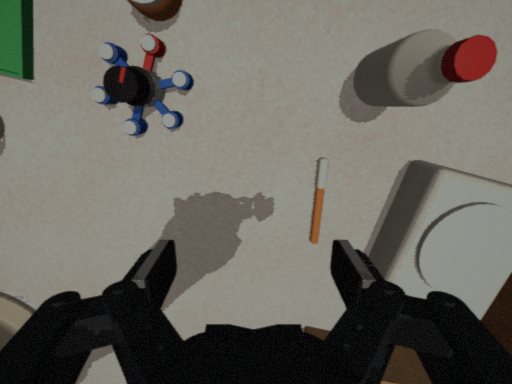

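```bash
python3 -m pendant '[[[1,0,-0.73,-0.33,0,0,0],[1,0,-0.73,-0.33,0,0,0],[1,0,-0.73,-0.33,0,0,0],[1,0,-0.73,-0.33,0,0,0],[1,0,-0.73,-0.33,0,0,0],[1,0,-0.73,-0.33,0,0,0],[1,0,-0.73,-0.33,0,0,0],[1,0,-0.73,-0.33,0,0,0]]]'
python3 -m pendant '[[[1,0,-0.73,-0.33,0,0,0],[1,0,-0.73,-0.33,0,0,0],[1,0,-0.73,-0.33,0,0,0],[1,0,-0.73,-0.33,0,0,0],[1,0,-0.73,-0.33,0,0,0],[1,0,-0.73,-0.33,0,0,0],[1,0,-0.73,-0.33,0,0,0],[1,0,-0.73,-0.33,0,0,0]]]'
python3 - <<'E'
from cell import bot
from h import *
snap(bot,"wrist","w2")
c=load("w1"); print(onz(c,(123,73),.078),onz(c,(151,44),.034))
c=load("w2"); print(proj(c,[[.548,.259,.1],[.548,.259,.054]]))
E
```

```text
time_s: 2.2
eef_pos: [0.4898, -0.0547, 0.2503]
orientation: [-0.701, -0.089, 0.701, -0.089]
force: [0.7, -0.7, 0.1]
width: 1.001
time_s: 3.2
eef_pos: [0.5443, 0.261, 0.2501]
orientation: [-0.701, -0.089, 0.702, -0.09]
force: [0.2, 0.3, -0.9]
width: 1.0
[ 0.50885179 -0.21321667  0.078     ] [ 0.54688993 -0.2205898   0.034     ]
[[256.48470857 179.56744095]
 [256.01583197 169.58343128]]
```

View pics/w2.png

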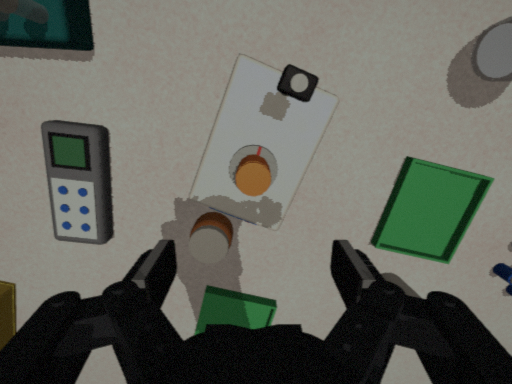

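Run:
```python
from h import *
c=load("w2"); im=c["image"]
m,l,b=blobs(im,(3,120,100),(20,255,255))
for i,s,ce in b: print(s,ce)
m2,_,b2=blobs(im,(170,60,60),(180,255,255),3);print([(s,ce) for i,s,ce in b2])
m2,_,b2=blobs(im,(0,60,60),(4,255,255),3);print([(s,ce) for i,s,ce in b2])
cv2.imwrite("pics/w2c.png",cv2.resize(cv2.cvtColor(im[130:210,210:320],cv2.COLOR_RGB2BGR),None,fx=7,fy=7,interpolation=cv2.INTER_CUBIC))
```

```text
[236 161  35  35 967] [252.87383661 177.89038263]
[]
[(array([257, 146,   5,   9,  28], dtype=int32), array([258.82142857, 150.10714286]))]
```

View pics/w2c.png

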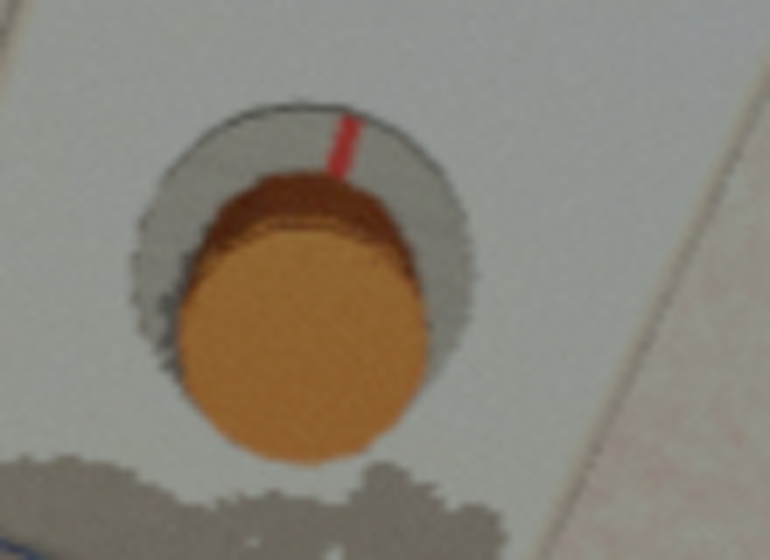

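Run:
```python
from h import *
c=load("w2"); f=lambda x,y:(210+x/7-.43,130+y/7-.43)
cap=onz(c,f(304,347),.1); fl=onz(c,f(303,266),.054); a=onz(c,f(338,178),.054); b=onz(c,f(352,118),.054)
print(cap,fl,a,b)
for o in (cap,fl): print([np.arctan2(*(p-o)[[1,0]]) for p in (a,b)], [np.linalg.norm((p-o)[:2]) for p in (a,b)])
print(np.arctan2(*(b-a)[[1,0]]))
t=np.array([0.5443,.261]); d=cap[:2]-t
print("tool y,z mm",1000*(d@[.251,-.968]),1000*(d@[-.968,-.251]))
for zz in (.14,): print(onz(c,(299,83),zz))
# carousel pose from w1
c=load("w1");cv2.imwrite("pics/w1c.png",cv2.resize(cv2.cvtColor(c["image"][20:150,70:220],cv2.COLOR_RGB2BGR),None,fx=4.6,fy=4.6,interpolation=cv2.INTER_CUBIC))
```

```text
[0.54752428 0.26271011 0.1       ] [0.54947362 0.26339091 0.054     ] [0.56601063 0.26143458 0.054     ] [0.5765919  0.26176408 0.054     ]
[np.float64(-0.06888897861151429), np.float64(-0.03253411867714747)] [np.float64(0.018530311239686636), np.float64(0.02908301239980115)]
[np.float64(-0.11775261715254955), np.float64(-0.059918198012344395)] [np.float64(0.016652331338855485), np.float64(0.02716703252579548)]
0.031130033418750366
tool y,z mm -0.8460905258865252 -3.5503351807541588
[0.64627833 0.24951148 0.14      ]
```

View pics/w1c.png

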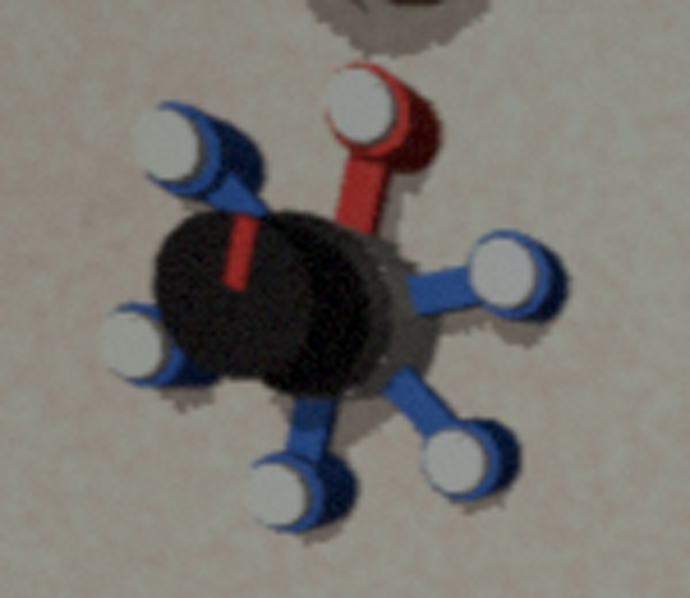

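```bash
python3 -m pendant '[[[1,0.4,-0.02,-0.09,0,0,0],[1,0.7,0,0,0,0,0],[1,0.7,0,0,0,0,0],[1,0.7,0,0,0,0,0],[1,0.6,0,0,0,0,0],[1,0.22,0,0,0,0,0],[0.3,0,0,0,0,0,0],[0.3,0,0,0,0,0,0]]]' 40
python3 -m pendant '[[[0.3,0,0,0,0,0,0],[0.2,0,0,0,0,0,0],[0.2,0,0,0,0,0,0],[0.2,0,0,0,0,0,0],[0.2,-0.2,0,0,0,0,0],[0.2,-0.4,0,0,0,0,0],[0.2,-0.4,0,0,0,0,0],[0.2,-0.4,0,0,0,0,0]]]' 40
python3 - <<'E'
from cell import bot
from h import *
snap(bot,"side","s1",(150,130,310,260),4.6)
snap(bot,"wrist","w3")
E
```

```text
time_s: 4.25
eef_pos: [0.5488, 0.262, 0.0852]
orientation: [0.702, 0.09, -0.701, 0.089]
force: [-0.8, 1.2, 0.1]
width: 0.605
time_s: 5.25
eef_pos: [0.5482, 0.2621, 0.1556]
orientation: [0.702, 0.09, -0.701, 0.089]
force: [-0.5, 0.2, -0.4]
width: 0.436
```

View pics/s1.png

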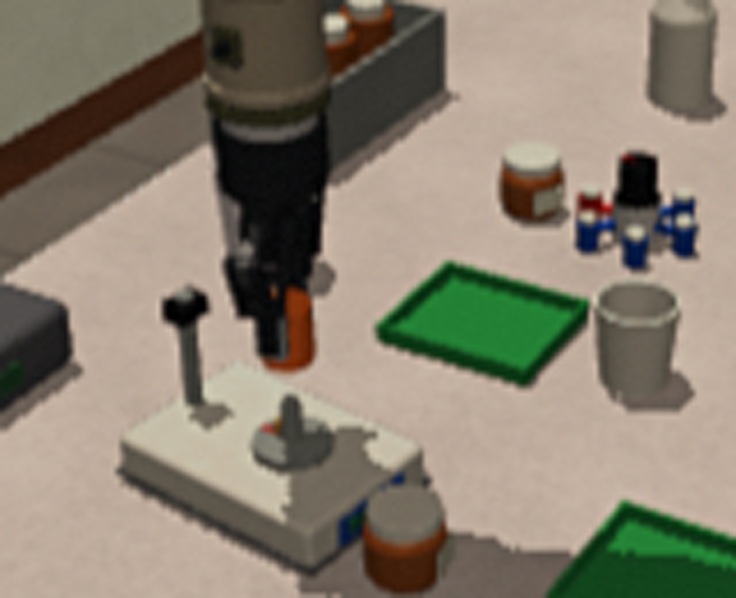

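View pics/w3.png

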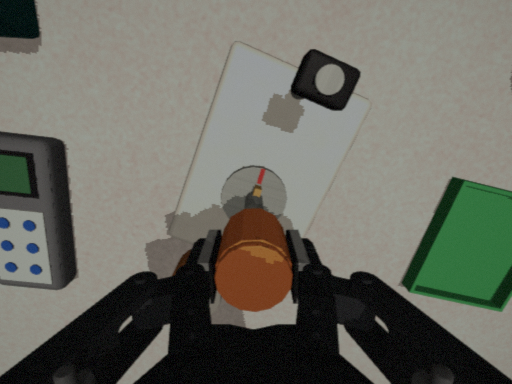

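```bash
python3 -m pendant '[[[0.2,0,0.86,0.25,0,0,0],[0.2,0,0.86,0.25,0,0,0],[0.2,0,0.86,0.25,0,0,0],[0.2,0,0.86,0.25,0,0,0],[0.2,0,0.86,0.25,0,0,0],[0.2,0,0.86,0.25,0,0,0],[0.2,0.7,0,0,0,0,0],[0.2,0.8,0,0,0,0,0]]]'
python3 - <<'E'
from cell import bot
from h import *
snap(bot,"wrist","w4")
E
```

```text
time_s: 6.35
eef_pos: [0.5409, -0.0075, 0.0789]
orientation: [0.702, 0.089, -0.701, 0.089]
force: [1.0, 0.2, -1.0]
width: 0.442
```

View pics/w4.png

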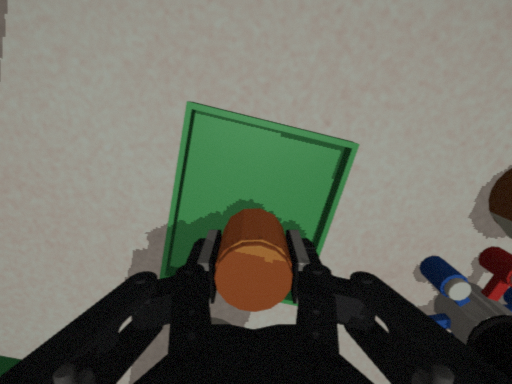

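```bash
python3 -m pendant '[[[0.2,0.5,0,0,0,0,0],[0.2,0.3,0,0,0,0,0],[0.2,0.04,0,0,0,0,0],[0.65,0,0,0,0,0,0],[0.65,0,0,0,0,0,0],[0.65,0,0,0,0,0,0],[0.65,-0.3,0,0,0,0,0],[0.65,-0.7,0,0,0,0,0]]]'
python3 - <<'E'
from h import *
c=load("w1"); f=lambda x,y:(70+x/4.6-.4,20+y/4.6-.4)
k=onz(c,f(234,297),.078); a=onz(c,f(234,290),.078); b=onz(c,f(245,220),.078); cup=onz(c,f(360,105),.034)
print(k,a,b,cup, np.arctan2(*(b-a)[[1,0]]), np.arctan2(*(cup-k)[[1,0]]),np.linalg.norm((cup-k)[:2]))
for u in [(165,145),(503,270),(455,460),(280,490),(135,342),(360,105)]: print(onz(c,f(*u),.034)[:2].round(4))
print(np.mean([onz(c,f(*u),.034)[:2] for u in [(165,145),(503,270),(455,460),(280,490),(135,342),(360,105)]],0))
E
```

```text
time_s: 7.4
eef_pos: [0.5397, -0.0065, 0.0877]
orientation: [-0.701, -0.09, 0.702, -0.09]
force: [1.0, -0.4, 0.9]
width: 0.652
[ 0.49751732 -0.21182509  0.078     ] [ 0.49898863 -0.21167228  0.078     ] [ 0.51405401 -0.21252099  0.078     ] [ 0.54758807 -0.21691634  0.034     ] -0.05627576151195482 -0.10133269407301353 0.05032892429104514
[ 0.5265 -0.1711]
[ 0.5191 -0.2575]
[ 0.4693 -0.253 ]
[ 0.4496 -0.2085]
[ 0.4779 -0.1676]
[ 0.5476 -0.2169]
[ 0.49832673 -0.21242532]
```

```bash
python3 -m pendant '[[[0.65,-1,0,0,0,0,0],[0.8,-1,0.2,0.1,0,0,0],[1,-0.3,0.71,0.34,0,0,0],[1,0,0.9,0.44,0,0,0],[1,0,0.9,0.44,0,0,0],[1,0,0.9,0.44,0,0,0],[1,0,0.16,0.08,0,0,0],[1,0,0,0,0,0,0]]]'
python3 - <<'E'
from cell import bot
from h import *
snap(bot,"wrist","w5",(150,80,350,230),4)
snap(bot,"side","s2",(200,150,320,240),5)
E
```

```text
time_s: 8.4
eef_pos: [0.4985, -0.2123, 0.203]
orientation: [0.702, 0.089, -0.701, 0.089]
force: [0.2, 0.5, 0.5]
width: 1.0
```

View pics/w5.png

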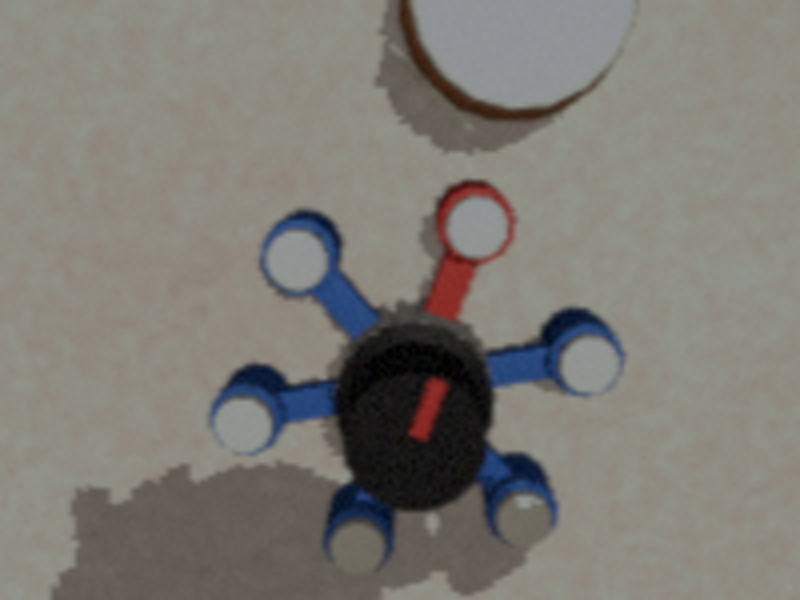

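View pics/s2.png

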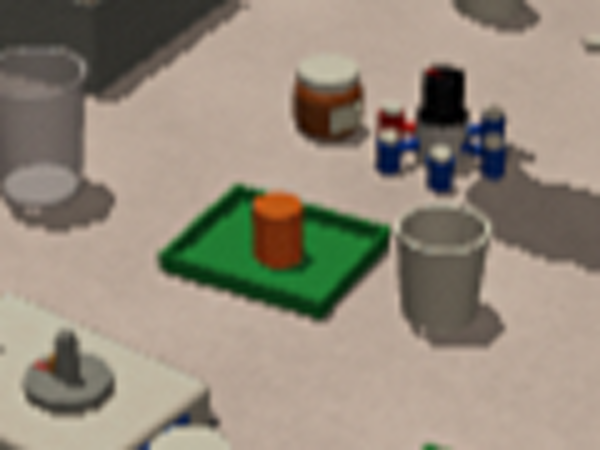

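Run:
```python
from h import *
c=load("w5"); f=lambda x,y:(150+x/4-.4,80+y/4-.4)
k=onz(c,f(415,434),.078); a=onz(c,f(418,438),.078); b=onz(c,f(437,380),.078); cup=onz(c,f(476,226),.034)
us=[(297,260),(590,363),(522,522),(359,546),(243,424),(476,226)]
P=np.array([onz(c,f(*u),.034)[:2] for u in us]); ce=P.mean(0)
print(k,ce,np.arctan2(*(b-a)[[1,0]])); 
o=[2,0,5,1,3,4]
for p in P: print(np.hypot(*(p-ce)),np.degrees(np.arctan2(*(p-ce)[::-1])))
t=np.array([.4985,-.2123]); d=ce-t; print(1000*(d@[.251,-.968]),1000*(d@[-.968,-.251]))
```

```text
[ 0.49981367 -0.21136852  0.078     ] [ 0.49797267 -0.21176376] -0.049520144814276267
0.04974771161210596 54.6513762289002
0.050218807803504004 -65.04153683556885
0.05023066911019232 -126.3788668397832
0.04943997399603498 174.97088802198806
0.049901590790317224 114.56190978762044
0.05000105359487054 -4.963654413056425
-0.6514412328450606 0.37585544255436215
```

```bash
python3 -m pendant '[[[1,0.5,0,0,0,0,0],[1,0.8,0,0,0,0,0],[1,0.8,0,0,0,0,0],[1,0.6,0,0,0,0,0],[1,0.14,0,0,0,0,0],[0.3,0,0,0,0,0,0],[0.2,0,0,0,0,0,0],[0.2,0,0,0,0,0,0]]]' 60
python3 -m pendant '[[[0.2,0,0,0,0,0,0],[0.2,0,0,0,0,0,0],[0.2,-0.2,0,0,0,0,0],[0.2,-0.5,0,0,0,0,0],[0.2,-0.8,0,0,0,0,0],[0.2,-0.8,0,0,0,0,0],[0.2,-0.7,0,0,0,0,0],[0.2,0,0,0,0,0,0]]]' 60
python3 - <<'E'
from cell import bot
from h import *
snap(bot,"wrist","w6"); print(bot.state()["force"])
snap(bot,"side","s3",(220,80,340,200),5)
E
```

```text
time_s: 9.5
eef_pos: [0.4993, -0.2122, 0.0616]
orientation: [0.702, 0.089, -0.701, 0.09]
force: [-0.7, 1.8, 11.3]
width: 0.408
time_s: 10.5
eef_pos: [0.4996, -0.2126, 0.2134]
orientation: [0.703, 0.088, -0.7, 0.09]
force: [0.3, -0.0, -2.8]
width: 0.412
[ 0.40071917  0.10687657 -3.56325632]
```

View pics/w6.png

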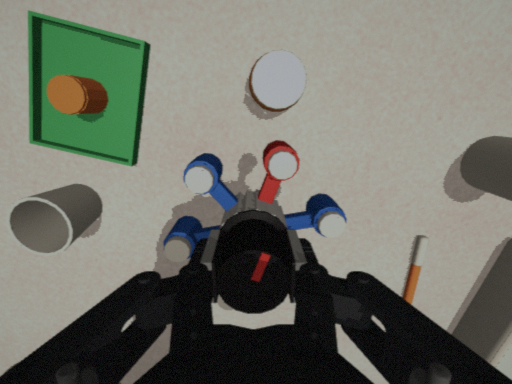

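View pics/s3.png

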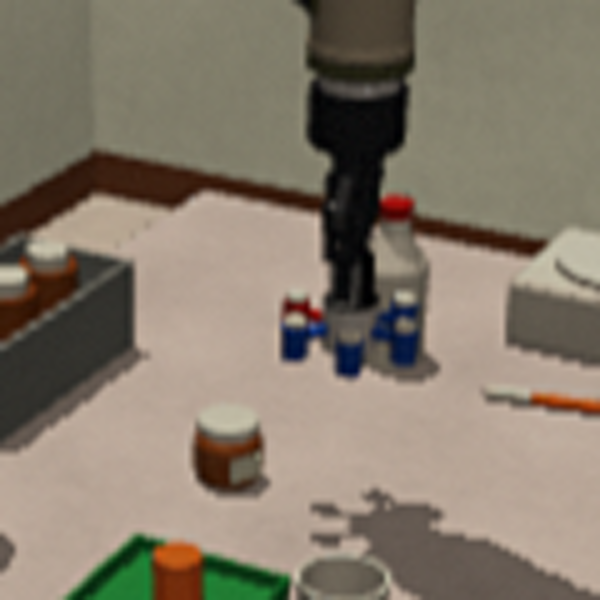

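```bash
python3 -m pendant '[[[0.2,0,-0.5,-0.07,0,0,0],[0.2,0,-0.9,-0.13,0,0,0],[0.2,0,-0.9,-0.13,0,0,0],[0.2,0,-0.9,-0.13,0,0,0],[0.2,0,-0.9,-0.13,0,0,0],[0.2,0,-0.9,-0.13,0,0,0],[0.2,0,-0.9,-0.13,0,0,0],[0.2,0,-0.9,-0.13,0,0,0]]]' 60
python3 -m pendant '[[[0.2,0,-0.9,-0.13,0,0,0],[0.2,0,-0.7,-0.1,0,0,0],[0.2,0,-0.5,-0.08,0,0,0],[0.2,0,0,0,0,0,0],[0.2,0,0,0,0,0,0],[0.2,0,0,0,0,0,0],[0.2,0,0,0,0,0,0],[0.2,0,0,0,0,0,0]]]' 60
python3 - <<'E'
from cell import bot
from h import *
snap(bot,"wrist","w7"); s=bot.state(); print(s["force"],s["qpos"])
snap(bot,"side","s4",(150,130,310,260),4.6)
E
```

```text
time_s: 11.6
eef_pos: [0.4597, 0.1304, 0.209]
orientation: [-0.701, -0.089, 0.702, -0.09]
force: [0.2, -0.2, -3.3]
width: 0.405
time_s: 12.6
eef_pos: [0.4495, 0.2344, 0.2103]
orientation: [0.701, 0.089, -0.701, 0.089]
force: [-0.5, -0.1, -2.4]
width: 0.404
[ 0.0273016  -0.02305133 -2.88049397] [-0.43992549  0.40361739 -0.20571476  2.12420586  0.13750408  0.62585088
 -2.05873078]
```

View pics/w7.png

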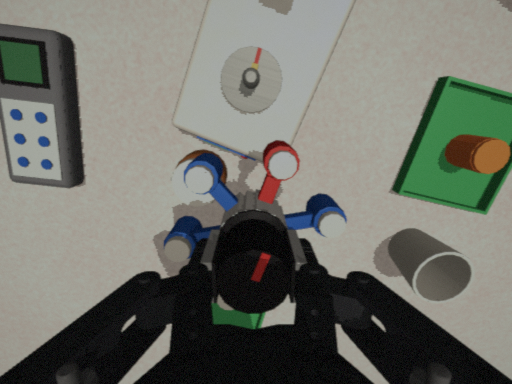

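View pics/s4.png

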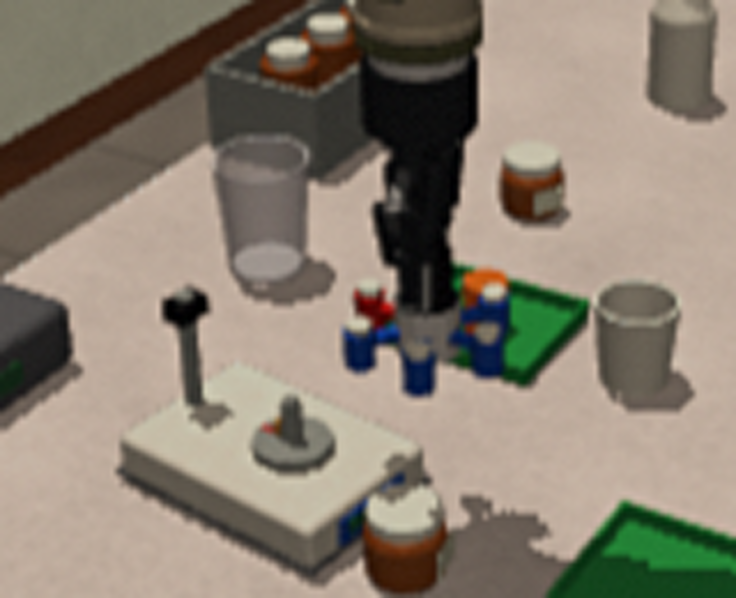

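Run:
```python
from h import *
c=load("w7"); im=cv2.cvtColor(c["image"],cv2.COLOR_RGB2BGR)
cv2.imwrite("pics/w7a.png",cv2.resize(im[35:125,205:300],None,fx=6.5,fy=6.5,interpolation=cv2.INTER_CUBIC))
cv2.imwrite("pics/w7b.png",cv2.resize(im[135:325,150:360],None,fx=3.1,fy=3.1,interpolation=cv2.INTER_CUBIC))
```

```text
(no output)
```

View pics/w7a.png

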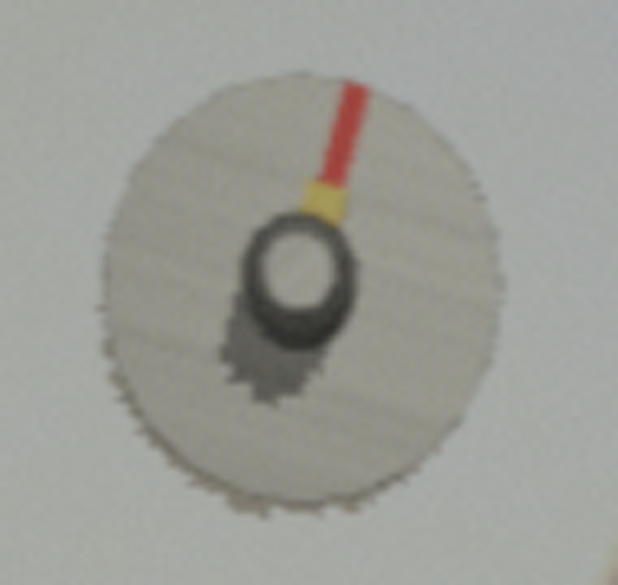

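View pics/w7b.png

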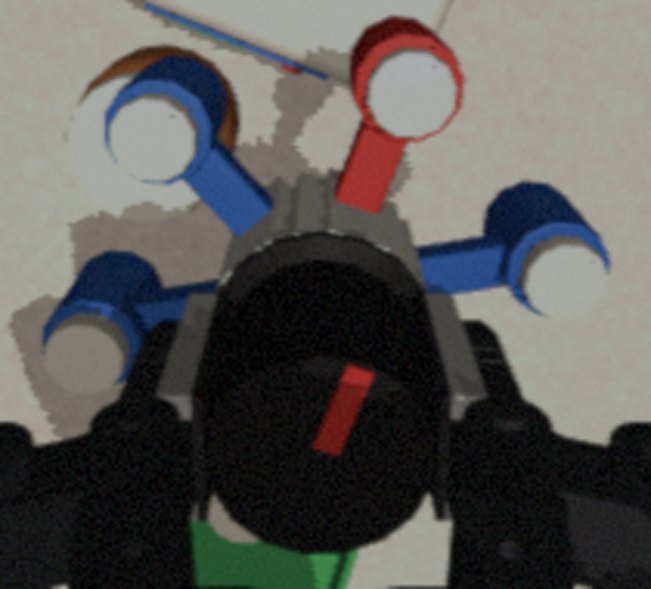

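Run:
```python
from h import *
from scipy.optimize import least_squares
c=load("w7"); f=lambda x,y:(205+x/6.5-.42,35+y/6.5-.42); g=lambda x,y:(150+x/3.1-.34,135+y/3.1-.34)
P=np.array([onz(c,f(*u),.054)[:2] for u in [(105,285),(498,285),(302,73),(302,503),(440,125),(170,135)]])
r=least_squares(lambda v:np.hypot(*(P-v[:2]).T)-v[2],[.55,.26,.03]); print("flange",r.x,r.fun.round(4))
fl=r.x[:2]; tip=onz(c,f(298.5,271),.09)[:2]; print("tip",tip)
a=onz(c,f(331,184),.054)[:2];b=onz(c,f(356,85),.054)[:2]
for o in (fl,(fl+tip)/2,a): print(np.arctan2(*(b-o)[::-1]), end=" ")
print(np.arctan2(*(a-fl)[::-1]))
z=.2103-.0276
Q=np.array([onz(c,g(*u),z)[:2] for u in [(413,95),(153,138),(85,355),(565,280)]]); n=np.array([0,1,2,-1])*np.pi/3
r=least_squares(lambda v:(v[:2]+v[3]*np.stack([np.cos(v[2]+n),np.sin(v[2]+n)],1)-Q).ravel(),[.45,.23,-.1,.05]); print("hub",r.x,r.fun.round(4))
k=onz(c,g(320,440),.2103+.0164);print("knobtop",k)
print(onz(c,g(327,452),.2267),onz(c,g(358,370),.2267))
```

```text
flange [0.54763368 0.26230376 0.02968373] [ 0.0001 -0.0006  0.0001  0.0002  0.0007 -0.0005]
tip [0.5474525  0.26280024]
-0.009082259740648652 -0.017522732423250437 -0.014996573750473571 -0.003968757092287666
hub [ 0.44839994  0.23486356 -0.0988652   0.04969543] [ 0.0001  0.0001  0.     -0.0001 -0.0001  0.     -0.0001  0.    ]
knobtop [0.45071754 0.2356846  0.2267    ]
[0.44889773 0.23410495 0.2267    ] [0.46389052 0.23326686 0.2267    ]
```

```bash
python3 -m pendant '[[[0.2,0,0,0,-0.9,0,0],[0.2,0,0,0,-0.98,0,0],[0.2,0,0,0,-0.98,0,0],[0.2,0,0,0,-0.98,0,0],[0.2,0,0,0,-0.98,0,0],[0.2,0,0,0,-0.98,0,0],[0.2,0,0,0,0,0,0],[0.2,0,0,0,0,0,0]]]' 60
cat > need.py <<'E'
from cell import bot
from h import *
s=bot.state(); M=R.from_quat(s["orientation"]).as_matrix()
hub=np.array(s["eef_pos"])+M@[0,-.0008,.0009]
d=np.array([.5475,.2625,0])-hub; d[2]=0
print("t",s["time_s"],"pos",s["eef_pos"].round(4),"F",s["force"].round(1),"T",s["ft_torque"].round(2),"q7",s["qpos"][6].round(2))
print("tool mm",(1000*M.T@d).round(1),"tool x axis",M[:,0].round(3),"armyaw",round(np.arctan2(M[1,1],M[0,1])+1.317-.099,3),"underside-flange mm",round(1000*(s["eef_pos"][2]-.0616-.054),1))
E
python3 need.py
```

```text
time_s: 13.7
eef_pos: [0.4495, 0.2348, 0.2103]
orientation: [0.599, 0.376, -0.599, 0.376]
force: [1.2, 0.3, -3.4]
width: 0.406
t 13.7 pos [0.4495 0.2348 0.2103] F [ 1.2  0.3 -3.4] T [ 0.03 -0.05  0.03] q7 -1.36
tool mm [  0.   77.  -68.6] tool x axis [-0.  0. -1.] armyaw 0.768 underside-flange mm 94.7
```

```bash
python3 -m pendant '[[[0.2,0,0.51,-0.46,0,0,0],[0.2,0,0.51,-0.46,0,0,0],[0.2,0,0.52,-0.45,0,0,0],[0.2,0.4,0,0,0,0,0],[0.2,0.5,0,0,0,0,0],[0.2,0.1,0,0,0,0,0],[0.2,0,0,0,0,0,0],[0.2,0,0,0,0,0,0]]]' 60
python3 - <<'E'
import need
from need import *
snap(bot,"side","s5",(150,130,310,260),4.6)
snap(bot,"scene","c5",(230,90,360,200),5)
snap(bot,"wrist","w8")
E
```

```text
time_s: 14.7
eef_pos: [0.5488, 0.2637, 0.1612]
orientation: [0.599, 0.377, -0.598, 0.377]
force: [0.3, 0.2, -3.1]
width: 0.403
t 14.7 pos [0.5488 0.2637 0.1612] F [ 0.3  0.2 -3.1] T [ 0.01 -0.01 -0.03] q7 -1.34
tool mm [-0.   0.1  0.8] tool x axis [ 0.001  0.001 -1.   ] armyaw 0.771 underside-flange mm 45.6
```

View pics/s5.png

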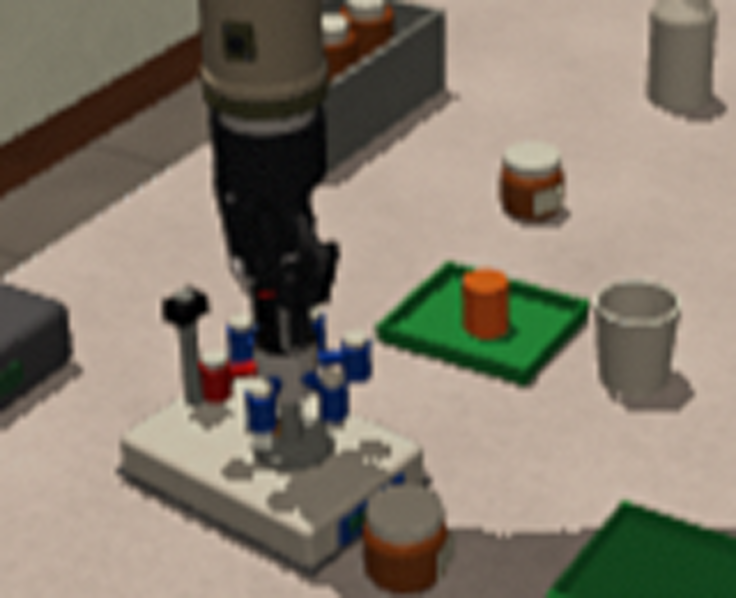

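View pics/c5.png

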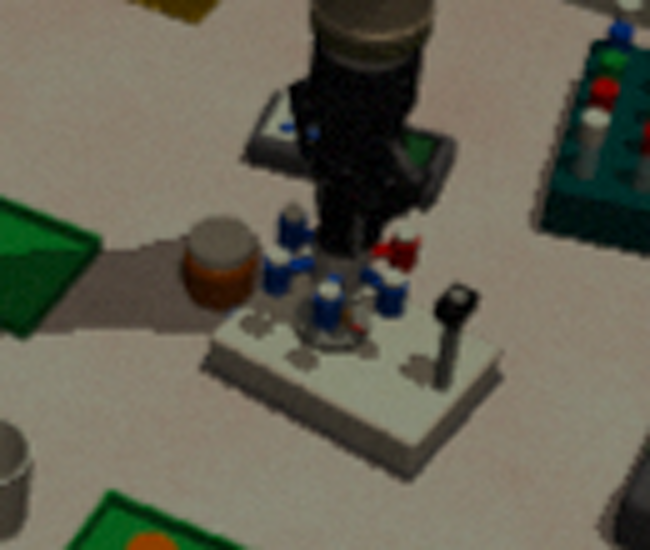

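View pics/w8.png

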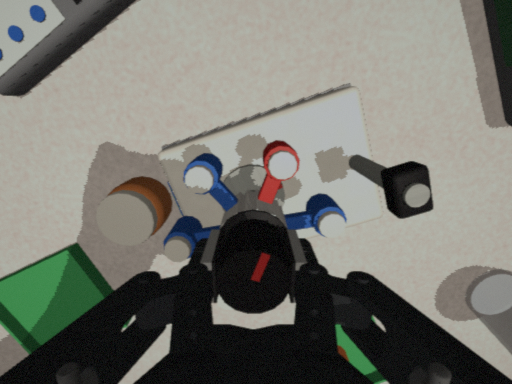

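```bash
python3 -m pendant '[[[0.2,0,0,0.016,0,0,0],[0.2,0.1,0,0,0,0,0],[0.2,0.06,0,0,0,0,0],[0.2,0.06,0,0,0,0,0],[0.2,0.06,0,0,0,0,0],[0.2,0.06,0,0,0,0,0],[0.2,0.06,0,0,0,0,0],[0.2,0,0,0,0,0,0]]]' 60; python3 need.py
```

```text
time_s: 15.85
eef_pos: [0.548, 0.2628, 0.14]
orientation: [-0.598, -0.377, 0.598, -0.377]
force: [0.6, 0.8, -3.0]
width: 0.406
t 15.85 pos [0.548  0.2628 0.14  ] F [ 0.6  0.8 -3. ] T [0.23 0.07 0.02] q7 -1.35
tool mm [-0.   0.5 -0.4] tool x axis [-0.  0. -1.] armyaw 0.771 underside-flange mm 24.4
```

```bash
python3 -m pendant '[[[0.2,0.05,0,0,0,0,0],[0.2,0.05,0,0,0,0,0],[0.2,0.05,0,0,0,0,0],[0.2,0.04,0,0,0,0,0],[0.2,0.03,0,0,0,0,0],[0.2,0.02,0,0,0,0,0],[0.2,0.01,0,0,0,0,0],[0.2,0,0,0,0,0,0]]]' 60; python3 need.py
```

```text
time_s: 16.85
eef_pos: [0.5481, 0.2628, 0.1278]
orientation: [0.598, 0.377, -0.598, 0.377]
force: [-0.6, 2.4, -2.8]
width: 0.407
t 16.85 pos [0.5481 0.2628 0.1278] F [-0.6  2.4 -2.8] T [0.55 0.09 0.  ] q7 -1.36
tool mm [ 0.   0.4 -0.4] tool x axis [ 0.  0. -1.] armyaw 0.771 underside-flange mm 12.2
```

```bash
python3 -m pendant '[[[0.2,0.01,-0.004,-0.008,0,0,0],[0.2,0.01,0,0,0,0,0],[0.2,0,0,0,0,0,0],[0.2,0,0,0,0,0,0],[0.2,0,0,0,0,0,0],[0.2,0,0,0,0,0,0],[0.2,0,0,0,0,0,0],[0.2,0,0,0,0,0,0]]]' 60; python3 need.py
```

```text
time_s: 17.85
eef_pos: [0.5482, 0.263, 0.1274]
orientation: [0.599, 0.377, -0.598, 0.377]
force: [-1.5, -0.3, 6.9]
width: 0.402
t 17.85 pos [0.5482 0.263  0.1274] F [-1.5 -0.3  6.9] T [0.04 0.47 0.04] q7 -1.36
tool mm [ 0.   0.4 -0.2] tool x axis [ 0.001 -0.    -1.   ] armyaw 0.771 underside-flange mm 11.8
```

```bash
python3 -m pendant '[[[0.2,0,0.003,0.002,0.6,0,0],[0.2,0,0.003,0.002,0.8,0,0],[0.2,0,0.003,0.002,0.8,0,0],[0.2,0,0.003,0.002,0.8,0,0],[0.2,0,0.002,0.002,0.7,0,0],[0.2,0,0,0.002,0.5,0,0],[0.2,0,0,0,0.3,0,0],[0.2,0,0,0,0,0,0]]]' 60; python3 need.py
```

```text
time_s: 18.85
eef_pos: [0.5483, 0.2621, 0.1266]
orientation: [-0.689, -0.157, 0.689, -0.158]
force: [1.0, 0.7, -2.9]
width: 0.408
t 18.85 pos [0.5483 0.2621 0.1266] F [ 1.   0.7 -2.9] T [ 0.11 -0.12  0.03] q7 -1.85
tool mm [-0.   0.1 -0.4] tool x axis [-0. -0. -1.] armyaw 0.096 underside-flange mm 11.0
```

```bash
python3 -m pendant '[[[0.2,0,0,0,0.4,0,0],[0.2,0,0,0,0.32,0,0],[0.2,0.02,0,0,0,0,0],[0.2,0.02,0,0,0,0,0],[0.2,0.03,0,0,0,0,0],[0.2,0.03,0,0,0,0,0],[0.2,0.02,0,0,0,0,0],[0.2,0,0,0,0,0,0]]]' 60; python3 need.py
```

```text
time_s: 19.85
eef_pos: [0.5482, 0.2621, 0.1206]
orientation: [-0.697, -0.12, 0.697, -0.12]
force: [0.2, -0.3, -3.1]
width: 0.405
t 19.85 pos [0.5482 0.2621 0.1206] F [ 0.2 -0.3 -3.1] T [-0.11  0.02  0.02] q7 -1.93
tool mm [-0.   0.2 -0.4] tool x axis [-0. -0. -1.] armyaw -0.012 underside-flange mm 5.0
```

Dropping over the key. Lower the last 5 mm.

```bash
python3 -m pendant '[[[0.2,0.03,0,0,0,0,0],[0.2,0.03,0,0,0,0,0],[0.2,0.02,0,0,0,0,0],[0.2,0.02,0,0,0,0,0],[0.2,0.01,0,0,0,0,0],[0.2,0.01,0,0,0,0,0],[0.2,0,0,0,0,0,0],[0.2,0,0,0,0,0,0]]]' 60
python3 - <<'E'
import need
from need import *
snap(bot,"side","s6",(150,130,310,260),4.6)
snap(bot,"scene","c6",(230,90,360,200),5)
E
```

```text
time_s: 20.85
eef_pos: [0.5483, 0.2622, 0.1157]
orientation: [0.697, 0.12, -0.697, 0.12]
force: [-2.0, -2.1, 8.6]
width: 0.406
t 20.85 pos [0.5483 0.2622 0.1157] F [-2.  -2.1  8.6] T [-0.3   0.55 -0.03] q7 -1.94
tool mm [ 0.   0.3 -0.2] tool x axis [ 0.001  0.    -1.   ] armyaw -0.012 underside-flange mm 0.1
```

View pics/s6.png

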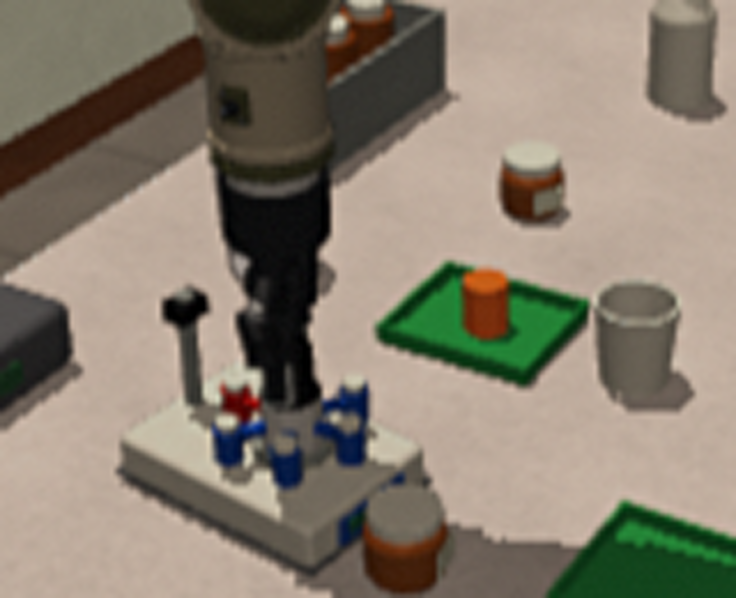

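View pics/c6.png

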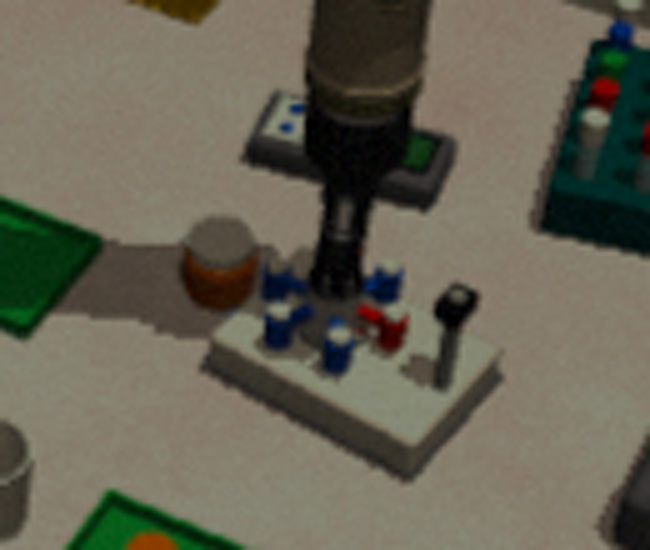

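```bash
python3 -m pendant '[[[0.7,0,0,0,0,0,0],[0.8,0,0,0,0,0,0],[0.8,0,0,0,0,0,0],[0.8,0,0,0,0,0,0],[0.8,-0.2,0,0,0,0,0],[0.8,-0.5,0,0,0,0,0],[0.8,-0.8,0,0,0,0,0],[0.8,-0.8,0,0,0,0,0]]]'
python3 -m pendant '[[[0.8,-0.8,0,0,0,0,0],[0.8,0,0,0.6,0,0,0],[0.8,0,0,0.6,0,0,0],[0.8,0,0,0,0,0,0],[0.8,0,0,0,0,0,0],[0.8,0,0,0,0,0,0],[0.8,0,0,0,0,0,0],[0.8,0,0,0,0,0,0]]]'
python3 - <<'E'
from cell import bot
from h import *
snap(bot,"wrist","w9",(150,30,350,180),4)
snap(bot,"side","s7",(150,130,310,260),4.6)
E
```

```text
time_s: 21.95
eef_pos: [0.5481, 0.2621, 0.2314]
orientation: [-0.697, -0.12, 0.697, -0.12]
force: [-0.2, 1.0, -0.1]
width: 0.801
time_s: 22.95
eef_pos: [0.4919, 0.2422, 0.2695]
orientation: [-0.697, -0.12, 0.697, -0.12]
force: [0.4, 0.3, 1.0]
width: 0.799
```

View pics/w9.png

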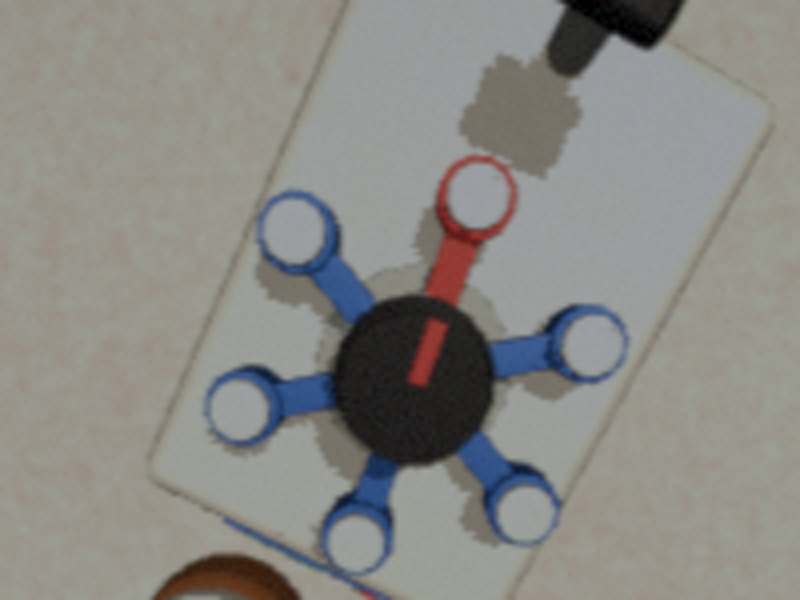

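View pics/s7.png

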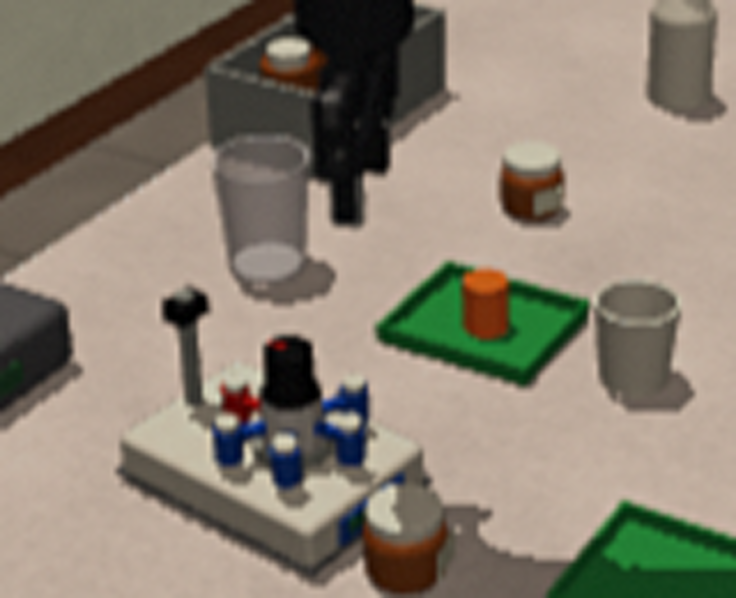

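Run:
```python
from h import *
from cell import bot
from scipy.optimize import least_squares
c=load("w9"); f=lambda x,y:(150+x/4-.4,30+y/4-.4)
us=[(479,193),(296,230),(241,409),(357,541),(523,508),(588,345)]; n=np.arange(6)*np.pi/3
for z in (.088,.1):
    Q=np.array([onz(c,f(*u),z)[:2] for u in us])
    r=least_squares(lambda v:(v[:2]+v[3]*np.stack([np.cos(v[2]+n),np.sin(v[2]+n)],1)-Q).ravel(),[.55,.26,0,.05]); print(z,r.x,abs(r.fun).max())
print(bot.finish_job())
```

```text
0.088 [ 0.54736088  0.26266469 -0.00617833  0.0493034 ] 0.0007576511732275693
0.1 [ 0.54809745  0.26292884 -0.00617833  0.04737009] 0.0007279415911143339
the job is handed in; nothing more can be done
None
```

The job is done and handed in at about 23 s. The cap is in the tray and the carousel is fully home on the shaft. `finish_job` reports no verdict, so this rests on my own checks.

- **Cap:** I lifted it straight off the shaft and set it upright near the centre of the right-hand green tray, at about (0.54, -0.01). The other green tray, at (0.26, 0.22), was the look-alike.
- **Carousel:** I gripped it by the knob and lowered it with the red arm about 45° counter-clockwise of the key. It stood on the key about 12 mm above the flange with about 10 N of contact. I then turned it clockwise until the keyway dropped over the key, lowered it to about 0.1 mm above the flange by arm position, and let go.
- **Final checks:** After release the hub sits at (0.547, 0.263) and the shaft at (0.5475, 0.2625). The red arm points at -0.006 rad, against -0.012 rad measured for the key before fitting. The cup ring measured 49.3 mm in radius at home height; at key-top height it would have come out at 47.4 mm, and earlier views gave about 50 mm, so home fits better.
- **Surroundings:** In the last side picture the cap, tray, jars and beakers look where they were, and the gripper is clear. The highest force I read was about 11 N. No check failed or disagreed.

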